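Stow the parts tin and hold the bearing tray up to the inspection lens

TASK

The little parts tin is in the way on the green inspection mat: set it down upright inside the open drawer and then slide the drawer fully shut. After that, lift the blue tray that has the loose steel ball in it by its upright wooden grip, keep it level so that the ball stays in its pocket, and bring it over the mat so that the ball is above the middle of the mat at the height of the lens. Finish while holding it there, still and level - do not put it down or let go - and leave the empty tray and the other things on the bench where they are.

Things in the scene. Friction and masses are not known exactly. Their poses are not given: they have to be found in the camera images.
- tin: Brass parts tin with a copper lid, closed, a plain block 62 x 42 x 36 mm high (lid 62 x 42, body below it 60 x 40), about 0.12 kg (varies). Origin: centre of its underside; x along its long side, z up. It starts standing on the mat.
- cabinet_drawer0 (a joint): How far the drawer stands open, in m: 0 fully shut, at most 0.165. It starts 0.11 to 0.14 open, slides with about 1 N friction plus a little damping (4 N per m/s), has no spring and stays where it is left.
- drawer_floor (a point): Centre of the drawer's inner floor, 22 mm above the bench (moves with the drawer). x points into the cabinet (shutting direction), z up. Inside: 195 mm along x, 162 mm along y, walls 46 mm high, front panel 51 mm above the floor. Only the part standing out of the cabinet is open from above: from local x = -0.098 to the cabinet's front edge at x = -0.104 + joint value.
- cabinet_drawer0_handle (a point): Middle of the drawer's brass bar handle (moves with the drawer), 52 mm above the bench. A round bar 11 mm thick and 100 mm long along its y axis, 35 mm out from the drawer's front face, held by two thin posts at 42 mm either side of the middle. Its x axis points into the cabinet, the direction in which the drawer shuts. Nothing is in front of it or below it.
- cabinet: Dark wooden bench cabinet with one pale-fronted drawer, 240 mm deep (x), 200 mm wide (y), 90 mm high, fixed to the bench; 56 mm of room between drawer floor and the roof over it. Origin: centre of its underside; x points away from the drawer front.
- tray: Blue tray carrying the ball, loose on the bench, about 0.2 kg (varies): plate 110 (x) x 60 (y) x 6 mm, with a pale wooden grip in its middle 30 mm long (x), 12 mm thick (y), top at 50 mm. At x = +36 and -36 mm a round pocket 24 mm across, its rim 3 mm high, 4 mm wide; the ball is in the one at +36. Origin: centre of the underside, z up. An identical tray has no ball.
- tray_grip (a point): Top of the wooden grip in the middle of the ball's tray: 50 mm above the tray's underside; axes as the tray's.
- pocket (a point): Where the ball's centre is when it lies in the middle of its pocket: at x = +36 mm, 15 mm above the tray's underside.
- ball_center (a point): Centre of the loose steel ball, 18 mm in diameter, 24 g. It rolls freely within its pocket (some 5 mm from the middle) and would roll over the rim if the tray were tipped by some 45 degrees or more or jerked hard.
- station: Fixed inspection station: round green mat 100 mm across and 3 mm thick with a thin white ring, and a short black lens on a steel pillar behind it (towards local +x), at most 158 mm above the bench. Origin: middle of the mat, at bench height.
- mat_centre (a point): Middle of the green mat, on its upper face, 3 mm above the bench.
- lens (a point): Middle of the lens's front glass, 130 mm above the bench and 130 mm beyond the middle of the mat (local +x). The lens barrel is 56 mm across and looks over the mat.
- spare_tray: The empty tray, same make and size as tray, without a ball; to be left alone. Origin: centre of its underside.
- jar: Amber jar with a red cap, 44 mm across, 60 mm high; leave alone. Origin: centre of its underside.
- blower: Orange dust blower, 58 mm across, 85 mm high; leave alone. Origin: centre of its underside.
- loupe: Black eye loupe, 38 mm across, 34 mm high; leave alone. Origin: centre of its underside.
- screwdriver: Small screwdriver with a yellow handle, 130 mm long, lying on the bench; leave alone.
- watch: Steel watch case lying face up, 40 mm across, 11 mm high; leave alone. Origin: centre of its underside.
- dish: White porcelain dish, 80 mm across, 22 mm high; leave alone. Origin: centre of its underside.
Not all that is in view belongs to the job. Leave any pink or turquoise look-alike of the tray alone.

How it is judged:
On the way, in this order (a step that is already met when the one before it is completed fails the run):
1. the tin stands upright in the drawer, let go (x of tin in the frame of drawer_floor between -0.085 and 0.085 m and y of tin in the frame of drawer_floor between -0.072 and 0.072 m and z of tin in the frame of drawer_floor between -0.004 and 0.006 m and angle between tin's own z axis and vertical below 0.15 rad and contact force between the fingers and tin below 0.1 N and linear speed of tin below 0.05 m/s), for 0.2 s.
2. the drawer is fully shut with the tin in it (x of tin in the frame of drawer_floor between -0.085 and 0.085 m and y of tin in the frame of drawer_floor between -0.072 and 0.072 m and z of tin in the frame of drawer_floor between -0.004 and 0.006 m and angle between tin's own z axis and vertical below 0.15 rad and value of joint cabinet_drawer0 below 0.006 m), for 0.2 s.
3. the tray with the ball is lifted clear of the bench (height (world z) of tray above 0.06 m and contact force between the fingers and tray above 1 N), for 0.2 s.
At the end, for the whole second after the job is handed in: Tin upright in the drawer (0.15 rad), drawer shut within 8 mm. Tray held by the gripper, still, level within 0.10 rad, touching nothing else; ball in its pocket, within 30 mm of the mat's middle horizontally and of the lens's height (z 0.10 to 0.16). Every bystander within 30 mm of its start (x of tin in the frame of drawer_floor between -0.085 and 0.085 m and y of tin in the frame of drawer_floor between -0.072 and 0.072 m and z of tin in the frame of drawer_floor between -0.004 and 0.006 m and angle between tin's own z axis and vertical below 0.15 rad and value of joint cabinet_drawer0 below 0.008 m and horizontal distance between ball_center and mat_centre below 0.03 m and height (world z) of ball_center between 0.1 and 0.16 m and angle between tray's own z axis and vertical below 0.1 rad and distance between ball_center and pocket below 0.009 m and linear speed of tray below 0.03 m/s and angular speed of tray below 0.3 rad/s and contact force between the fingers and tray above 1 N and contact force between tray and station below 0.1 N and contact force between tray and spare_tray below 0.1 N and distance of each of spare_tray, jar, blower, loupe, screwdriver, watch, dish from where it was at the start of the episode below 0.03 m); the arm keeps its last pose, push and grip.
It fails at once if the ball leaves its pocket (distance between ball_center and pocket above 0.015 m).
It fails at once if the tray with the ball is tipped by more than 20 degrees (angle between tray's own z axis and vertical above 0.35 rad).
It fails at once if the tin is dropped or thrown (contact force between the fingers and tin below 0.05 N and linear speed of tin above 0.6 m/s).
It fails at once if the empty tray or another bystander is moved by more than 30 mm (distance of any of spare_tray, jar, blower, loupe, screwdriver, watch, dish from where it was at the start of the episode above 0.03 m).
It also fails if it takes over 72 s, if anything falls off the work surface, if the arm or the gripper's body presses on something with over 40 N, if the wrist force passes 120 N, or if a joint passes its speed limit or range.

ROBOT

A 7-joint arm with a two-finger parallel gripper is mounted at the origin on the work surface. World frame = base frame: x ahead of the robot, y to its left, z up, the work surface at z = 0. Lengths are in m, angles in rad, forces in N, time in s.
With the tool pointing down it reaches from about 0.425 to 0.875 m from the base axis. Payload 4.7 kg.
Tool frame: the origin (TCP) lies at the very end of the fingers, on their centre line; the grasp point (between the pads) lies 19 mm behind it (arm.tcp_to_grasp is the distance from the TCP to the grasp point, in m); z points along the fingers, y is the line along which they close (so a half turn about z gives the same grasp; the last joint's range is limited). The gripper opens to 87 mm and grips with 3 to 60 N. Pads are 19 mm wide; open, the fingers measure 117 mm over their backs; the gripper's body (75 mm by 190 mm) begins 51 mm behind the grasp point.
Start: joints at [1.214, 0.321, -0.07, 1.45, 0.023, 1.371, -0.057], TCP at [0.236, -0.606, 0.223] pointing down, gripper open.
Joint ranges: [-2.86, 2.86], [-0.3, 2.09], [-1.38, 1.24], [0.06, 2.45], [-1.56, 4.7], [0.09, 2.05], [-2.69, 2.69]. Speed limits (rad/s): [2.57, 2.57, 3.14, 3.14, 3.14, 3.14, 3.14].

INTERFACE

Orientations are given as a unit quaternion [x, y, z, w].
In Python, from cell import arm, viewer, order gives the robot as it stands. The module is installed in compiled form; this text tells all that it offers.
- The arm moves only by the tool apply_moves, never from a script. Its argument "motion" is a list that holds one entry, the list of rows, each a list of 5 numbers: the closure, from 0 (fully open) to 1 (shut), then the shift along the tool's x, y, z in cm, then the turn about the tool's z in degrees. A call has 1 to 8 rows; each row is the pose to reach, as a shift and turn from the pose commanded when the call began, along the tool's axes at that moment; what a row does not reach only later rows make up. A row lasts 1/12 s, in which the tool goes at most 41.7 mm and 7.16 degrees, less where a joint would pass 70% of its speed; a pose out of reach is approached as far as the arm can. A call with a gripper value outside its range is refused whole. The fingers move at their own pace and stop on an object; "force" is the grip in N (left out, the last holds). Time passes only in rows, so rows that repeat a pose let the fingers close. It gives the time, the measured TCP pose, the force, the opening and the grip force at its end, in the units of the state.
- arm.observe(): the state, without advancing time (a new reading comes with each control period).
- viewer.capture(name): name is "side" or "top" or "wrist"; returns (picture, depth): 420x560x3 uint8, blue, green, red; 420x560 float32, m along the optical axis (not along the pixel's ray), 0 where there is no reading.
- viewer.get_calibration(name): a dict with "vertical_fov" (degrees; the focal length in pixels is half the picture's height over the tangent of half this angle, whatever the lens; pixels are square), "cx", "cy" (the principal point, pixels), "view" (4x4, takes a point from world to camera coordinates); the wrist camera has in their place "hand_eye" (4x4, takes a point from camera to tool coordinates, whose origin is the TCP and whose axes are the flange's). Camera axes: x right, y up, looking along -z (the intrinsics and any distortion apply to the point x, -y, -z); pixel columns grow to the right and rows downward; lengths in m; the calibration is good to about 2 mm. A picture is of the moment at which its call begins: read the wrist's pose just before it. get_calibration takes no time and is no camera call.
- order.hand_in(): hands the job in; it is judged then, once.
The state is a dict: "t": time; "joint_positions": joint angles; "qd": joint speeds; "joint_torque": joint torques, N m; "ee_pos": TCP position; "tcp_rot": TCP orientation; "contact_force": force on the tool from outside, world axes, zero at the start; "torque": the same for the moment, N m; "width": finger opening in m; "grip_force": force on a finger pad.
Only numpy, scipy, OpenCV 4.12 (cv2) and the standard library are available. Lean on these libraries where they do the work, as an engineer would, in place of code of your own. Each camera call takes 0.05 s, during which the arm holds its last target. There are 200 camera calls.

## Working session

There is one attempt and no reset: what is moved stays moved. The work goes in short steps, Python scripts to look and compute and a tool call to move; the robot and the scene stay as the last step left them, time stands still between calls to the robot, and variables do not carry over. Pictures are saved under pics/ and viewed, at most 10 in all, crops included, and the job is handed in when it is done.

Besides the shell and the picture viewer there is one more tool, called after "Call:" as a command line: name --argument value ..., lists and objects as JSON in quotes. apply_moves: Moves the arm, as the interface text tells. Its arguments: {"type":"object","properties":{"motion":{"type":"array"},"force":{"type":"number"}},"required":["motion"]}

```bash
mkdir -p pics; python3 - <<'E'
from cell import arm, viewer
import cv2, numpy as np
s=arm.observe();print({k:np.round(v,3).tolist() for k,v in s.items()})
for n in("top","side"):
    p,d=viewer.capture(n);cv2.imwrite(f"pics/{n}0.png",p);np.save(f"{n}0.npy",d);c=viewer.get_calibration(n);print(n,{k:np.round(v,3).tolist() if not isinstance(v,str) else v for k,v in c.items()},(d==0).mean())
print(viewer.get_calibration("wrist"))
E
```

```text
{'t': 0.0, 'joint_positions': [1.214, 0.322, -0.07, 1.452, 0.023, 1.371, -0.057], 'qd': [-0.001, -0.0, 0.0, 0.0, -0.001, -0.001, 0.0], 'joint_torque': [0.0, -49.129, -0.404, -31.252, -0.064, 0.044, 0.0], 'ee_pos': [0.235, -0.605, 0.221], 'tcp_rot': [0.983, 0.184, -0.0, -0.001], 'contact_force': [-0.042, 0.679, 0.35], 'torque': [-0.021, -0.006, 0.047], 'grip_force': 0.0, 'width': 0.087}
top {'vertical_fov': 51.305, 'cx': 282.114, 'cy': 216.772, 'view': [[0.02, -1.0, 0.001, -0.011], [0.995, 0.02, 0.096, -0.531], [-0.096, -0.001, 0.995, -1.315], [0.0, 0.0, 0.0, 1.0]]} 0.004064625850340136
side {'vertical_fov': 44.833, 'cx': 283.28, 'cy': 202.748, 'view': [[1.0, -0.028, -0.005, -0.512], [0.024, 0.768, 0.64, -0.067], [-0.014, -0.64, 0.768, -1.466], [0.0, 0.0, 0.0, 1.0]]} 0.003873299319727891
{'vertical_fov': 67.10692675554273, 'cx': 279.9679612570631, 'cy': 204.95957712218376, 'hand_eye': array([[-7.86856559e-04,  9.57630452e-01,  2.87998781e-01,
         7.97484963e-02],
       [ 9.99999427e-01,  5.44406426e-04,  9.21934234e-04,
         5.92989869e-04],
       [ 7.26083909e-04,  2.87999342e-01, -9.57630332e-01,
        -1.62329899e-01],
       [ 0.00000000e+00,  0.00000000e+00,  0.00000000e+00,
         1.00000000e+00]])}
```

View pics/top0.png

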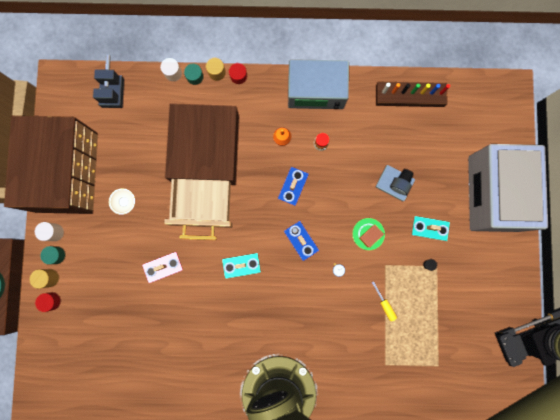

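View pics/side0.png

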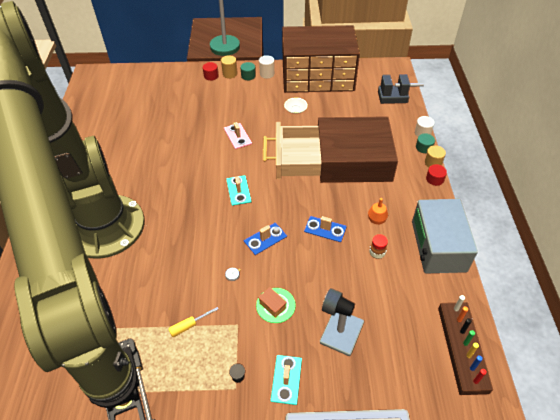

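The top view shows the tin on the mat at (369,234), the drawer at (199,202) with its handle at (198,234), and blue trays at (293,187) and (301,241). I can't yet tell which tray holds the ball.

```bash
cat > h.py <<'E'
from cell import arm, viewer
import cv2, numpy as np
from scipy.spatial.transform import Rotation as R
def K(c):
    f=210/np.tan(np.radians(c["vertical_fov"])/2); return f,c["cx"],c["cy"]
def camworld(n,s=None):
    c=viewer.get_calibration(n)
    if n!="wrist": return np.linalg.inv(np.array(c["view"])),c
    T=np.eye(4);T[:3,:3]=R.from_quat(s["tcp_rot"]).as_matrix();T[:3,3]=s["ee_pos"]
    return T@np.array(c["hand_eye"]),c
def ray(n,uv,z,s=None):
    M,c=camworld(n,s);f,cx,cy=K(c);uv=np.atleast_2d(np.asarray(uv,float))
    d=np.c_[(uv[:,0]-cx)/f,-(uv[:,1]-cy)/f,-np.ones(len(uv))]@M[:3,:3].T
    o=M[:3,3];return o+d*((z-o[2])/d[:,2])[:,None]
def mask(p,lo,hi):
    return cv2.inRange(cv2.cvtColor(p,cv2.COLOR_BGR2HSV),lo,hi)
def blobs(m,amin=60):
    cs,_=cv2.findContours(m,cv2.RETR_EXTERNAL,cv2.CHAIN_APPROX_NONE)
    return [c for c in sorted(cs,key=cv2.contourArea,reverse=True) if cv2.contourArea(c)>amin]
def rect(n,c,z,s=None):
    w=ray(n,c[:,0,:],z,s)[:,:2].astype(np.float32)
    (x,y),(a,b),t=cv2.minAreaRect(w)
    if a<b:a,b,t=b,a,t+90
    return np.round([x,y,a,b],4),round((t+90)%180-90,1)   # centre, sizes, angle of long side
def tool(s,p):   # shift to world point in cm, tool axes
    return np.round(R.from_quat(s["tcp_rot"]).inv().apply(np.array(p)-s["ee_pos"])*100,2)
E
python3 - <<'E'
from h import *
p=cv2.imread("pics/top0.png");q=cv2.imread("pics/side0.png")
for c in blobs(mask(p,(105,120,60),(125,255,255))): print("blue",cv2.boundingRect(c),rect("top",c,.006))
g=mask(p,(50,120,60),(75,255,255))
for c in blobs(g): print("green",cv2.boundingRect(c),rect("top",c,.003))
g=blobs(g)[0];print([ray("top",[cv2.minEnclosingCircle(g)[0]],.003)])
print("handle",ray("top",[[180,237],[215,237]],.052),"cab front edge",ray("top",[[166,178],[235,184]],.09),"back",ray("top",[[169,104],[238,107]],.09), "panel",ray("top",[[166,221],[229,226]],.073))
a=cv2.resize(p[160:265,270:390],None,fx=4,fy=4,interpolation=2);b=cv2.resize(q[205:265,235:355],None,fx=4,fy=4,interpolation=2)
im=np.zeros((600,800,3),np.uint8);im[:420,:480]=a;im[:240,320:800]*=0
im=im[:,:];im[420-60:600,480-160:800]=b[:240] if b.shape[0]==240 else 0
cv2.imwrite("pics/z.png",im)
E
```

```text
blue (285, 222, 33, 38) (array([ 0.461 , -0.0599,  0.1079,  0.0579]), 33.9)
blue (278, 168, 30, 37) (array([ 0.6317, -0.0319,  0.1075,  0.0581]), -21.5)
green (353, 218, 32, 32) (array([ 0.4871, -0.2696,  0.0966,  0.0964]), -88.8)
[array([[ 0.48669662, -0.2690731 ,  0.003     ]])]
handle [[0.46187342 0.30365646 0.052     ]
 [0.46401034 0.19903741 0.052     ]] cab front edge [[0.63276633 0.34335176 0.09      ]
 [0.61908244 0.1399277  0.09      ]] back [[0.85699315 0.34464879 0.09      ]
 [0.85202971 0.13811017 0.09      ]] panel [[0.50730093 0.34208499 0.073     ]
 [0.49630968 0.15567061 0.073     ]]
```

View pics/z.png

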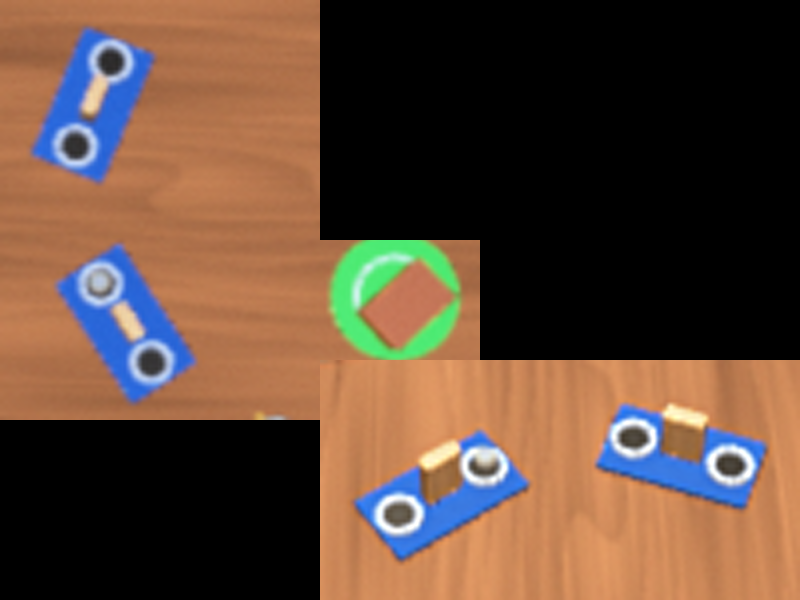

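The zoom shows the ball in the nearer tray, at (0.461, -0.060), in the pocket on the far-left (+x, +y) end. The other blue tray is the empty one. Next I'll measure the tin, cabinet and handle from the depth images.

```bash
cat >> h.py <<'E'
def cloud(n,d,s=None):
    M,c=camworld(n,s);f,cx,cy=K(c);v,u=np.mgrid[:d.shape[0],:d.shape[1]]
    P=np.stack([(u-cx)/f*d,-(v-cy)/f*d,-d],-1)@M[:3,:3].T+M[:3,3];P[d==0]=9
    return P
def wrect(P,m,k=3):
    m=cv2.morphologyEx(m.astype(np.uint8),cv2.MORPH_OPEN,np.ones((k,k),np.uint8)) if k else m.astype(np.uint8)
    w=P[m>0];(x,y),(a,b),t=cv2.minAreaRect(w[:,:2].astype(np.float32))
    if a<b:a,b,t=b,a,t+90
    return np.round([x,y,np.median(w[:,2]),a,b],4),round((t+90)%180-90,1),len(w)
E
python3 - <<'E'
from h import *
for n in("top","side"):
    p=cv2.imread(f"pics/{n}0.png");d=np.load(n+"0.npy");P=cloud(n,d);x,y,z=P[...,0],P[...,1],P[...,2]
    near=lambda cx,cy,r:np.hypot(x-cx,y-cy)<r
    print(n,"tin",wrect(P,near(.487,-.27,.06)&(abs(z-.039)<.008),2))
    print("cab",wrect(P,near(.74,.24,.2)&(abs(z-.09)<.007)))
    print("handle",wrect(P,near(.463,.25,.08)&(x<.485)&(z>.035)&(z<.065),0))
    print("front",wrect(P,near(.5,.25,.13)&(x>.47)&(x<.53)&(abs(z-.073)<.006),0))
    print("grip",wrect(P,near(.461,-.06,.03)&(abs(z-.05)<.008),0),"lens",wrect(P,near(.6,-.35,.08)&(z>.1),0))
    print("jar etc",wrect(P,near(.74,-.11,.08)&(z>.03),0))
E
```

```text
top tin (array([ 4.7431,  4.3398,  0.0398, 12.6234,  0.0693]), 47.3, 287)
cab (array([0.7459, 0.2452, 0.0919, 0.2273, 0.2017]), -0.7, 4894)
handle (array([0.4704, 0.2488, 0.0579, 0.1082, 0.027 ]), -89.0, 162)
front (array([0.5132, 0.2482, 0.0753, 0.1917, 0.0314]), -89.8, 293)
grip (array([ 0.4619, -0.0612,  0.0512,  0.0289,  0.0117]), 35.9, 41) lens (array([ 0.6311, -0.3424,  0.1494,  0.0672,  0.054 ]), -29.4, 408)
jar etc (array([ 0.7669, -0.1172,  0.0602,  0.0399,  0.0378]), 44.4, 172)
side tin (array([ 4.7429,  4.3445,  0.0396, 12.6168,  0.0603]), 47.3, 391)
cab (array([0.7437, 0.2465, 0.0917, 0.2275, 0.2085]), -1.7, 3334)
handle (array([0.47  , 0.2484, 0.0572, 0.1059, 0.0287]), 89.2, 118)
front (array([0.5135, 0.2489, 0.0746, 0.1985, 0.033 ]), 88.9, 207)
grip (array([ 0.4596, -0.0618,  0.0503,  0.0297,  0.0122]), 35.8, 56) lens (array([ 0.6289, -0.3434,  0.1478,  0.0673,  0.0537]), -24.7, 628)
jar etc (array([ 0.7668, -0.1188,  0.0592,  0.0433,  0.0396]), 62.9, 253)
```

```bash
python3 - <<'E'
from h import *
for n in("top","side"):
    d=np.load(n+"0.npy");P=cloud(n,d);x,y,z=P[...,0],P[...,1],P[...,2]
    print(wrect(P,(np.hypot(x-.487,y+.27)<.06)&(abs(z-.039)<.006),0))
s=arm.observe();print(R.from_quat(s["tcp_rot"]).as_matrix().round(3))
print(tool(s,[.42,-.31,.2]))
E
```

```text
(array([ 0.4797, -0.2737,  0.04  ,  0.0634,  0.042 ]), -46.4, 283)
(array([ 0.4777, -0.273 ,  0.0398,  0.0623,  0.0429]), -46.8, 387)
[[ 0.932  0.362 -0.001]
 [ 0.362 -0.932  0.002]
 [-0.    -0.002 -1.   ]]
[ 27.92 -20.84   2.19]
```

Call:
apply_moves --motion '[[[0, 34.8, -22.1, 7, 67.7], [0, 34.8, -22.1, 7, 67.7], [0, 34.8, -22.1, 7, 67.7], [0, 34.8, -22.1, 7, 67.7], [0, 34.8, -22.1, 7, 67.7], [0, 34.8, -22.1, 7, 67.7], [0, 34.8, -22.1, 7, 67.7], [0, 34.8, -22.1, 7, 67.7]]]'

```text
t: 0.77
ee_pos: [0.4214, -0.3527, 0.169]
tcp_rot: [0.958, -0.288, -0.0, -0.0]
contact_force: [1.3, -0.3, 0.2]
width: 0.0869
grip_force: 0.0
```

```bash
cat >> h.py <<'E'
def go(p,yaw):   # prints shift (cm) and turn (deg) to a world point and a yaw of tool x
    s=arm.observe();r=R.from_quat(s["tcp_rot"]).as_matrix();y=np.degrees(np.arctan2(r[1,0],r[0,0]))
    print("t",round(s["t"],2),"tcp",np.round(s["ee_pos"],4),"yaw",round(y,1),"tilt",round(np.degrees(np.arccos(-r[2,2])),2),"F",np.round(s["contact_force"],1),"w",round(s["width"],4),"g",round(s["grip_force"],1),"| shift",tool(s,p),"turn",round((y-yaw+180)%360-180,1))
E
python3 -c "
from h import *
go([.479,-.273,.15],-46.5)"
```

```text
t 0.77 tcp [ 0.4214 -0.3527  0.169 ] yaw -33.5 tilt 0.02 F [ 1.3 -0.3  0.2] w 0.0869 g 0.0 | shift [ 0.41 -9.83  1.9 ] turn 13.0
```

Call:
apply_moves --motion '[[[0, 0.4, -9.8, 1.9, 13], [0, 0.4, -9.8, 1.9, 13], [0, 0.4, -9.8, 1.9, 13], [0, 0.4, -9.8, 1.9, 13], [0, 0.4, -9.8, 1.9, 13]]]'

```text
t: 1.18
ee_pos: [0.4781, -0.273, 0.1499]
tcp_rot: [0.921, -0.39, -0.001, -0.0]
contact_force: [-0.5, 0.4, -0.2]
width: 0.0871
grip_force: 0.0
```

```bash
python3 - <<'E'
from h import *
s=arm.observe();p,d=viewer.capture("wrist");cv2.imwrite("pics/w1.png",p)
P=cloud("wrist",d,s);x,y,z=P[...,0],P[...,1],P[...,2]
print(wrect(P,(np.hypot(x-.487,y+.27)<.06)&(abs(z-.039)<.007),3))
for c in blobs(mask(p,(50,100,50),(80,255,255)),500)[:2]:
    w=ray("wrist",c[:,0,:],.003,s);print("mat",cv2.boundingRect(c),cv2.minEnclosingCircle(w[:,:2].astype(np.float32)))
go([.479,-.273,.01],-46.5)
E
```

```text
(array([ 0.4788, -0.2729,  0.039 ,  0.0617,  0.0419]), -46.2, 3051)
mat (223, 140, 99, 93) ((0.48595476150512695, -0.2689729630947113), 0.04969402775168419)
t 1.23 tcp [ 0.4773 -0.275   0.1502] yaw -46.1 tilt 0.06 F [-0.7 -0.6 -0.6] w 0.0873 g 0.0 | shift [-0.02 -0.28 14.02] turn 0.4
```

View pics/w1.png

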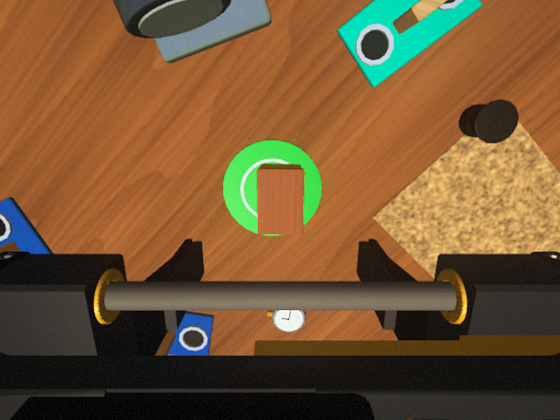

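The wrist view shows the tin centred at (281,200) between the fingers and square to them, with the mat around it. The watch at (288,318) and the lens at (170,15) are clear, so I'm descending.

Call:
apply_moves --motion '[[[0, 0, 0, 4, 0.3], [0, 0, 0, 8, 0.3], [0, 0, 0, 11.5, 0.3], [0, 0, 0, 13.7, 0.3], [0, 0, 0, 13.7, 0.3]]]'

```text
t: 1.65
ee_pos: [0.4724, -0.2749, 0.0084]
tcp_rot: [0.918, -0.396, -0.005, -0.0]
contact_force: [-0.9, -0.4, 0.1]
width: 0.087
grip_force: 0.0
```

Call:
apply_moves --motion '[[[1, 0, 0, 0, 0], [1, 0, 0, 0, 0], [1, 0, 0, 0, 0], [1, 0, 0, 0, 0], [1, 0, 0, 0, 0], [1, 0, 0, 0, 0]]]' --force 20

```text
t: 2.15
ee_pos: [0.4783, -0.2752, 0.0146]
tcp_rot: [0.919, -0.394, 0.001, 0.0]
contact_force: [0.9, -0.1, 0.1]
width: 0.055
grip_force: 0.0
```

Call:
apply_moves --motion '[[[1, 0, 0, 0, 0], [1, 0, 0, 0, 0], [1, 0, 0, 0, 0], [1, 0, 0, 0, 0], [1, 0, 0, 0, 0]]]'

```text
t: 2.57
ee_pos: [0.478, -0.2747, 0.0139]
tcp_rot: [0.919, -0.394, 0.0, -0.0]
contact_force: [-0.7, 0.7, 3.4]
width: 0.0415
grip_force: 20.0
```

Call:
apply_moves --motion '[[[1, 0, 0, -2, 0], [1, 0, 0, -5, 0], [1, 0, 0, -9, 0], [1, 0, 0, -13, 0], [1, 0, 0, -15, 0], [1, 0, 0, -15, 0]]]'

```text
t: 3.07
ee_pos: [0.4807, -0.2765, 0.1692]
tcp_rot: [0.919, -0.394, 0.005, 0.001]
contact_force: [1.5, -0.6, -1.5]
width: 0.0416
grip_force: 20.0
```

```bash
python3 -c "
from h import *
go([.565,.248,.16],0)
go([.479,-.273,.16],-46.5)"
```

```text
t 3.07 tcp [ 0.4807 -0.2765  0.1692] yaw -46.5 tilt 0.56 F [ 1.5 -0.6 -1.5] w 0.0416 g 20.0 | shift [-32.22 -42.24   0.71] turn -46.5
t 3.07 tcp [ 0.4807 -0.2765  0.1692] yaw -46.5 tilt 0.56 F [ 1.5 -0.6 -1.5] w 0.0416 g 20.0 | shift [-0.37 -0.12  0.91] turn 0.0
```

Call:
apply_moves --motion '[[[1, -1.2, -1.6, 0, -3], [1, -3.6, -4.8, 0, -6], [1, -6, -8, 0, -12], [1, -8.4, -11.2, 0, -18], [1, -10.8, -14.4, 0, -24], [1, -13.2, -17.6, 0, -30], [1, -15.6, -20.8, 0, -36], [1, -18, -24, 0, -42]]]'

```text
t: 3.73
ee_pos: [0.5261, 0.0233, 0.1615]
tcp_rot: [0.999, -0.036, -0.002, 0.0]
contact_force: [1.2, -0.2, -0.8]
width: 0.0417
grip_force: 20.0
```

```bash
python3 -c "
from h import *
go([.565,.248,.16],0)"
```

```text
t 3.73 tcp [0.5261 0.0233 0.1615] yaw -4.1 tilt 0.18 F [ 1.2 -0.2 -0.8] w 0.0417 g 20.0 | shift [  2.28 -22.69   0.14] turn -4.1
```

Call:
apply_moves --motion '[[[1, 0.4, -3.6, 0, -4], [1, 0.8, -7.2, 0, -4], [1, 1.2, -11, 0, -4], [1, 1.6, -15, 0, -4], [1, 2, -19, 0, -4], [1, 2.3, -22, 0, -4], [1, 2.3, -22.7, 0, -4], [1, 2.3, -22.7, 0, -4]]]'

```text
t: 4.4
ee_pos: [0.5657, 0.2494, 0.1612]
tcp_rot: [1.0, -0.001, -0.002, -0.001]
contact_force: [-0.3, -0.1, -1.1]
width: 0.0412
grip_force: 20.0
```

```bash
python3 - <<'E'
from h import *
go([.565,.248,.035],0)
p,d=viewer.capture("top");P=cloud("top",d);x,y,z=P[...,0],P[...,1],P[...,2]
s=arm.observe();p,d=viewer.capture("wrist");cv2.imwrite("pics/w2.png",p)
P=cloud("wrist",d,s);x,y,z=P[...,0],P[...,1],P[...,2]
print("floor",wrect(P,(abs(z-.022)<.006)&(x>.45)&(x<.65)&(abs(y-.248)<.12)))
print("wall",wrect(P,(abs(z-.07)<.008)&(x>.48)&(x<.64)&(abs(y-.248)<.12),0))
print("cab",wrect(P,(abs(z-.09)<.006)&(x>.58)&(abs(y-.248)<.12)))
E
```

```text
t 4.4 tcp [0.5657 0.2494 0.1612] yaw -0.1 tilt 0.25 F [-0.3 -0.1 -1.1] w 0.0412 g 20.0 | shift [-0.02  0.16 12.62] turn -0.1
floor (array([0.573 , 0.2492, 0.022 , 0.1589, 0.1104]), 89.1, 15233)
wall (array([0.5683, 0.2493, 0.0678, 0.1708, 0.1246]), 88.9, 2784)
cab (array([0.6736, 0.2474, 0.09  , 0.201 , 0.083 ]), 89.1, 38252)
```

View pics/w2.png

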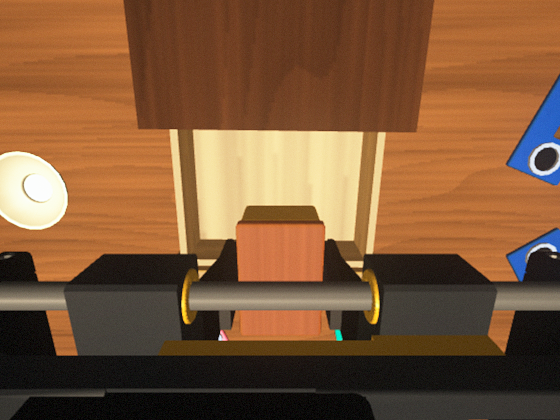

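The wrist view shows the held tin centred over the open drawer. The visible floor runs x 0.518 to 0.628, so I'll shift 6 mm forward and lower.

Call:
apply_moves --motion '[[[1, 0.6, 0, 3, 0], [1, 0.6, 0, 6, 0], [1, 0.6, 0, 9, 0], [1, 0.6, 0, 11, 0], [1, 0.6, 0, 12.2, 0], [1, 0.6, 0, 12.6, 0], [1, 0.6, 0, 12.6, 0]]]'

```text
t: 5.08
ee_pos: [0.5741, 0.2437, 0.0368]
tcp_rot: [1.0, -0.005, -0.001, 0.001]
contact_force: [0.4, 0.4, -1.2]
width: 0.0414
grip_force: 20.0
```

Call:
apply_moves --motion '[[[1, 0, 0, 0, 0]]]'

```text
t: 5.17
ee_pos: [0.5753, 0.2451, 0.0388]
tcp_rot: [1.0, -0.005, 0.001, -0.0]
contact_force: [-0.1, -0.7, -1.1]
width: 0.0417
grip_force: 20.0
```

Not touching yet, so I'll lower in 1 mm rows.

Call:
apply_moves --motion '[[[1, 0, 0, 0.1, 0], [1, 0, 0, 0.2, 0], [1, 0, 0, 0.3, 0], [1, 0, 0, 0.3, 0]]]'

```text
t: 5.5
ee_pos: [0.5745, 0.2456, 0.035]
tcp_rot: [1.0, -0.004, 0.0, -0.0]
contact_force: [0.2, -0.2, -1.5]
width: 0.0416
grip_force: 20.0
```

Call:
apply_moves --motion '[[[1, 0, 0, 0.1, 0], [1, 0, 0, 0.2, 0], [1, 0, 0, 0.2, 0], [1, 0, 0, 0.2, 0]]]'

```text
t: 5.83
ee_pos: [0.5746, 0.2456, 0.0329]
tcp_rot: [1.0, -0.004, 0.0, -0.0]
contact_force: [-0.5, -1.3, 1.8]
width: 0.0416
grip_force: 20.0
```

Touchdown: Fz went from -1.2 to +1.8 N. Releasing.

Call:
apply_moves --motion '[[[0.45, 0, 0, 0, 0], [0.3, 0, 0, 0, 0], [0.2, 0, 0, 0, 0], [0.2, 0, 0, 0, 0], [0.2, 0, 0, 0, 0], [0.2, 0, 0, 0, 0]]]'

```text
t: 6.33
ee_pos: [0.5742, 0.2455, 0.0324]
tcp_rot: [1.0, -0.004, -0.0, 0.0]
contact_force: [0.6, -0.3, -0.3]
width: 0.0678
grip_force: 0.0
```

Call:
apply_moves --motion '[[[0.2, 0, 0, -1, 0], [0.2, 0, 0, -4, 0], [0.2, 0, 0, -8, 0], [0.2, 0, 0, -12, 0], [0.2, 0, 0, -13, 0], [0.2, 0, 0, -13, 0]]]'

```text
t: 6.83
ee_pos: [0.5768, 0.2472, 0.1683]
tcp_rot: [1.0, -0.004, 0.004, -0.001]
contact_force: [0.2, -0.0, 0.2]
width: 0.0696
grip_force: 0.0
```

```bash
python3 - <<'E'
from h import *
go([.43,.248,.16],0)
s=arm.observe();p,d=viewer.capture("wrist")
P=cloud("wrist",d,s);x,y,z=P[...,0],P[...,1],P[...,2]
print("tin",wrect(P,(abs(z-.058)<.006)&(x>.53)&(x<.615)&(abs(y-.248)<.06)))
E
```

```text
t 6.83 tcp [0.5768 0.2472 0.1683] yaw -0.4 tilt 0.53 F [ 0.2 -0.   0.2] w 0.0696 g 0.0 | shift [-14.68   0.03   0.7 ] turn -0.4
tin (array([0.5739, 0.2456, 0.058 , 0.0618, 0.0418]), -1.3, 3042)
```

The tin stands upright in the drawer: top at z 0.058, position (0.574, 0.246). Now I'll close the fingers and go in front of the handle.

Call:
apply_moves --motion '[[[1, -3, 0, 0, 0], [1, -7, 0, 0, 0], [1, -11, 0, 0, 0], [1, -14, 0, 0, 0], [1, -15.5, 0, 0, 0], [1, -15.5, 0, 2, 0], [1, -15.5, 0, 5, 0], [1, -15.5, 0, 8, 0]]]'

```text
t: 7.55
ee_pos: [0.419, 0.2462, 0.0815]
tcp_rot: [1.0, -0.004, 0.001, 0.0]
contact_force: [0.5, -0.6, 0.3]
width: 0.0242
grip_force: 0.0
```

```bash
python3 - <<'E'
from h import *
s=arm.observe();p,d=viewer.capture("wrist");cv2.imwrite("pics/w3.png",p)
go([.42,.248,.035],0)
E
```

```text
t 7.6 tcp [0.4147 0.2438 0.0753] yaw -0.5 tilt 0.58 F [-3.  -1.8 -4. ] w 0.0203 g 0.0 | shift [ 0.56 -0.44  4.02] turn -0.5
```

View pics/w3.png

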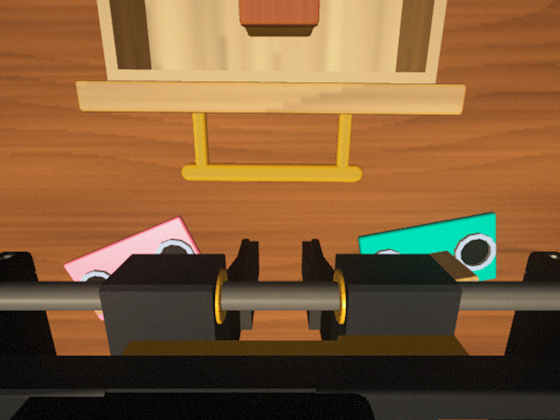

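The wrist view shows the bar handle at row 172 (columns 182–362) ahead of the closing fingers. The pink and turquoise trays are clear on either side.

Call:
apply_moves --motion '[[[1, 0, -0.2, 2, 0], [1, 0, -0.2, 4, 0], [1, 0, -0.2, 4.2, 0], [1, 1, -0.2, 4.2, 0], [1, 2, -0.2, 4.2, 0], [1, 2.5, -0.2, 4.2, 0], [1, 3, -0.2, 4.2, 0]]]'

```text
t: 8.18
ee_pos: [0.451, 0.2486, 0.0417]
tcp_rot: [1.0, -0.005, 0.001, -0.0]
contact_force: [-1.6, -0.0, 0.7]
width: 0.0002
grip_force: 0.6
```

Call:
apply_moves --motion '[[[1, 0.7, 0, 0, 0], [1, 1.4, 0, 0, 0], [1, 2.1, 0, 0, 0], [1, 2.8, 0, 0, 0], [1, 3.5, 0, 0, 0], [1, 4.2, 0, 0, 0], [1, 4.9, 0, 0, 0], [1, 5.6, 0, 0, 0]]]'

```text
t: 8.85
ee_pos: [0.5059, 0.2479, 0.0405]
tcp_rot: [1.0, -0.004, -0.0, 0.0]
contact_force: [-1.3, -0.3, 0.1]
width: 0.0007
grip_force: 0.7
```

Call:
apply_moves --motion '[[[1, 0.7, 0, 0, 0], [1, 1.4, 0, 0, 0], [1, 2.1, 0, 0, 0], [1, 2.8, 0, 0, 0], [1, 3.5, 0, 0, 0], [1, 4.1, 0, 0, 0], [1, 4.6, 0, 0, 0], [1, 5, 0, 0, 0]]]'

```text
t: 9.52
ee_pos: [0.5559, 0.2475, 0.0404]
tcp_rot: [1.0, -0.004, -0.0, 0.0]
contact_force: [-1.7, -1.1, 0.5]
width: 0.0002
grip_force: 0.6
```

Call:
apply_moves --motion '[[[1, 0.3, 0, 0, 0], [1, 0.6, 0, 0, 0], [1, 0.9, 0, 0, 0], [1, 1.0, 0, 0, 0]]]'

```text
t: 9.85
ee_pos: [0.565, 0.2476, 0.0404]
tcp_rot: [1.0, -0.004, -0.001, 0.0]
contact_force: [-2.6, -1.4, 1.4]
width: 0.0
grip_force: 1.4
```

Call:
apply_moves --motion '[[[1, 0.2, 0, 0, 0], [1, 0.4, 0, 0, 0], [1, 0.6, 0, 0, 0], [1, 0.6, 0, 0, 0]]]'

```text
t: 10.18
ee_pos: [0.5653, 0.2476, 0.0402]
tcp_rot: [1.0, -0.003, -0.006, 0.002]
contact_force: [-16.0, -3.3, 11.1]
width: 0.0004
grip_force: 7.7
```

The drawer is against its stop. Backing off and lifting.

Call:
apply_moves --motion '[[[1, -1, 0, 0, 0], [1, -3, 0, 0, 0], [1, -5, 0, -1, 0], [0.4, -6, 0, -4, 0], [0.4, -6, 0, -8, 0], [0.4, -6, 0, -12, 0], [0.4, -6, 0, -14, 0], [0.4, -6, 0, -14, 0]]]'

```text
t: 10.85
ee_pos: [0.5148, 0.2504, 0.1871]
tcp_rot: [1.0, -0.004, 0.006, -0.002]
contact_force: [0.7, 1.3, -0.2]
width: 0.0259
grip_force: 0.0
```

```bash
python3 - <<'E'
from h import *
s=arm.observe();p,d=viewer.capture("wrist")
P=cloud("wrist",d,s);x,y,z=P[...,0],P[...,1],P[...,2]
print("panel",wrect(P,(abs(z-.073)<.005)&(x>.45)&(x<.68)&(abs(y-.248)<.12)),"cab",wrect(P,(abs(z-.09)<.005)&(x>.55)&(abs(y-.248)<.12)))
p,d=viewer.capture("top");P=cloud("top",d);x,y,z=P[...,0],P[...,1],P[...,2]
g=(np.hypot(x-.461,y+.06)<.03)&(abs(z-.05)<.008);print("grip",wrect(P,g,0))
go([.461,-.061,.17],35)
E
```

```text
panel (array([0.6254, 0.2475, 0.077 , 0.1941, 0.0164]), 89.0, 1720) cab (array([0.652 , 0.2477, 0.0901, 0.2008, 0.0406]), 89.2, 16404)
grip (array([ 0.462 , -0.0614,  0.051 ,  0.029 ,  0.0122]), 34.4, 42)
t 10.95 tcp [0.5121 0.2485 0.1816] yaw -0.4 tilt 0.21 F [ 0.5  0.3 -1.1] w 0.0338 g 0.0 | shift [-4.87 30.99  1.12] turn -35.4
```

The drawer is shut, with the front panel flush at the cabinet edge. Moving over the ball's tray.

Call:
apply_moves --motion '[[[0.4, -0.6, 4, 0.2, -6], [0.4, -1.2, 8, 0.4, -12], [0.4, -1.8, 12, 0.6, -18], [0.4, -2.5, 16, 0.8, -24], [0.4, -3.2, 20, 1, -30], [0.4, -3.9, 24, 1.1, -35.4], [0.4, -4.4, 28, 1.1, -35.4], [0.4, -4.8, 30.5, 1.1, -35.4]]]'

```text
t: 11.62
ee_pos: [0.4601, -0.0524, 0.1678]
tcp_rot: [0.954, 0.301, -0.001, -0.0]
contact_force: [0.6, -0.4, -1.0]
width: 0.0523
grip_force: 0.0
```

Call:
apply_moves --motion '[[[0.4, 0, 0, 0, 0], [0.4, 0, 0, 0, 0], [0.4, 0, 0, 0, 0]]]'

```text
t: 11.87
ee_pos: [0.4612, -0.0503, 0.1683]
tcp_rot: [0.954, 0.3, -0.001, -0.001]
contact_force: [0.9, -0.1, -0.5]
width: 0.0523
grip_force: 0.0
```

```bash
python3 - <<'E'
from h import *
s=arm.observe();p,d=viewer.capture("wrist");cv2.imwrite("pics/w4.png",p)
P=cloud("wrist",d,s);x,y,z=P[...,0],P[...,1],P[...,2]
print("grip",wrect(P,(np.hypot(x-.461,y+.06)<.04)&(abs(z-.05)<.004),3))
r=np.hypot(x-.461,y+.06)<.08
print("plate",wrect(P,r&(abs(z-.006)<.003)&(mask(p,(105,120,40),(125,255,255))>0),0))
go([.4615,-.061,.17],35)
E
```

```text
grip (array([ 0.4608, -0.0594,  0.0497,  0.0295,  0.0117]), 32.1, 389)
plate (array([ 0.4609, -0.0602,  0.0059,  0.1092,  0.0583]), 33.8, 3495)
t 11.92 tcp [ 0.4615 -0.0496  0.1686] yaw 35.0 tilt 0.09 F [1.  1.3 0.1] w 0.0523 g 0.0 | shift [-0.65  0.94 -0.14] turn 0.0
```

View pics/w4.png

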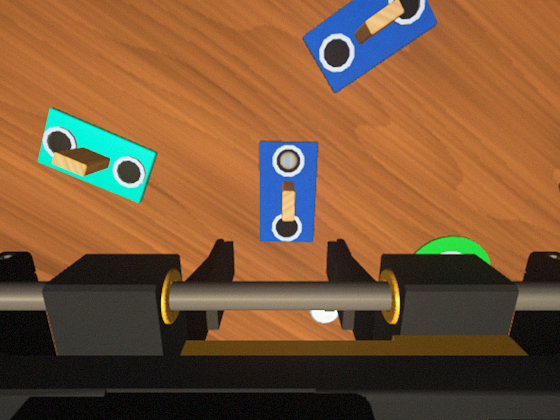

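The wrist view shows the ball at (289,160) in the pocket at the tool +x end, and the grip at (289,203) lined up with the fingers. A small centring shift, then down.

Call:
apply_moves --motion '[[[0.4, -0.65, 0.85, 3, 1], [0.4, -0.65, 0.85, 7, 1], [0.4, -0.65, 0.85, 10, 1], [0.4, -0.65, 0.85, 12, 1], [0.4, -0.65, 0.85, 13.5, 1], [0.4, -0.65, 0.85, 14.5, 1], [0.4, -0.65, 0.85, 15, 1], [0.4, -0.65, 0.85, 15, 1]]]'

```text
t: 12.58
ee_pos: [0.4609, -0.0604, 0.0187]
tcp_rot: [0.956, 0.293, -0.001, -0.001]
contact_force: [-0.1, -0.0, 0.3]
width: 0.0524
grip_force: 0.0
```

```bash
python3 -c "
from h import *
go([.4608,-.060,.018],34)"
```

```text
t 12.58 tcp [ 0.4609 -0.0604  0.0187] yaw 34.1 tilt 0.1 F [-0.1 -0.   0.3] w 0.0524 g 0.0 | shift [ 0.02 -0.04  0.07] turn 0.1
```

Call:
apply_moves --motion '[[[0.5, 0, 0, 0, 0], [0.6, 0, 0, 0, 0], [0.7, 0, 0, 0, 0], [0.78, 0, 0, 0, 0], [0.82, 0, 0, 0, 0], [0.84, 0, 0, 0, 0], [0.86, 0, 0, 0, 0], [0.9, 0, 0, 0, 0]]]' --force 25

```text
t: 13.25
ee_pos: [0.4608, -0.0609, 0.0196]
tcp_rot: [0.956, 0.292, -0.0, -0.001]
contact_force: [-1.3, 2.3, 2.7]
width: 0.0121
grip_force: 1.6
```

Call:
apply_moves --motion '[[[0.95, 0, 0, 0, 0], [1, 0, 0, 0, 0], [1, 0, 0, 0, 0], [1, 0, 0, 0, 0], [1, 0, 0, 0, 0]]]'

```text
t: 13.67
ee_pos: [0.4609, -0.0608, 0.0196]
tcp_rot: [0.956, 0.292, -0.0, -0.0]
contact_force: [-3.3, 3.5, 5.0]
width: 0.0121
grip_force: 25.0
```

Call:
apply_moves --motion '[[[1, 0, 0, -0.1, 0], [1, 0, 0, -0.4, 0], [1, 0, 0, -0.9, 0], [1, 0, 0, -1.5, 0], [1, 0, 0, -2.2, 0], [1, 0, 0, -2.8, 0], [1, 0, 0, -3.2, 0], [1, 0, 0, -3.4, 0]]]'

```text
t: 14.33
ee_pos: [0.462, -0.0618, 0.0547]
tcp_rot: [0.956, 0.292, 0.001, 0.001]
contact_force: [0.2, -0.2, -3.4]
width: 0.012
grip_force: 25.0
```

```bash
cat > st.py <<'E'
from h import *
s=arm.observe();p,d=viewer.capture("wrist")
P=cloud("wrist",d,s);t=s["ee_pos"];r=np.hypot(P[...,0]-t[0],P[...,1]-t[1])<.09
for n,m in(("blue",mask(p,(105,120,40),(125,255,255))>0),):
    q=P[m&r&(P[...,2]>.015)]
    if len(q):
        c=q.mean(0);u,S,v=np.linalg.svd(q-c,full_matrices=False)
        print(n,len(q),c.round(4),"tilt",np.degrees(np.arccos(abs(v[2,2]))).round(1))
h=t[2]; a=R.from_quat(s["tcp_rot"]).as_matrix()[:,0]*.036
pk=np.array([t[0]+a[0],t[1]+a[1]])
b=P[(np.hypot(P[...,0]-pk[0],P[...,1]-pk[1])<.012)];print("pocket",pk.round(4),"ztop",b[:,2].max().round(4),"top at",b[b[:,2]>b[:,2].max()-.004].mean(0).round(4))
# tray origin at TCP; TCP 18mm above underside; ball wanted over the mat centre
go([.4865-.036*np.cos(np.radians(34)),-.269-.036*np.sin(np.radians(34)),.133],34)
E
python3 st.py
```

```text
blue 6333 [ 0.4847 -0.0471  0.0417] tilt 0.1
pocket [ 0.4918 -0.0417] ztop 0.1746 top at [ 0.4838 -0.0471  0.1722]
t 14.38 tcp [ 0.462  -0.0618  0.0546] yaw 33.9 tilt 0.1 F [ 0.4  0.2 -2.9] w 0.0119 g 25.0 | shift [-13.13  18.58  -7.82] turn -0.1
```

The tray is level (0.1° tilt) and lifted. Continuing up smoothly, then across.

Call:
apply_moves --motion '[[[1, 0, 0, -0.3, 0], [1, 0, 0, -1, 0], [1, 0, 0, -2.2, 0], [1, 0, 0, -3.7, 0], [1, 0, 0, -5.2, 0], [1, 0, 0, -6.6, 0], [1, 0, 0, -7.5, 0], [1, 0, 0, -7.9, 0]]]'

```text
t: 15.05
ee_pos: [0.4622, -0.0617, 0.1342]
tcp_rot: [0.956, 0.292, 0.001, 0.001]
contact_force: [0.7, 0.3, -2.8]
width: 0.0119
grip_force: 25.0
```

Call:
apply_moves --motion '[[[1, -0.1, 0.15, 0, 0], [1, -0.4, 0.6, 0, 0], [1, -0.9, 1.3, 0, 0], [1, -1.6, 2.3, 0, 0], [1, -2.4, 3.4, 0, 0], [1, -3.2, 4.5, 0, 0], [1, -4, 5.6, 0, 0], [1, -4.8, 6.7, 0, 0]]]'

```text
t: 15.72
ee_pos: [0.4581, -0.1461, 0.1318]
tcp_rot: [0.957, 0.291, -0.001, -0.0]
contact_force: [-0.7, 0.3, -2.9]
width: 0.012
grip_force: 25.0
```

Call:
apply_moves --motion '[[[1, -0.8, 1.1, 0, 0], [1, -1.6, 2.2, 0, 0], [1, -2.4, 3.3, 0, 0], [1, -3.2, 4.4, 0, 0], [1, -3.9, 5.4, 0, 0], [1, -4.5, 6.3, 0, 0], [1, -4.9, 6.9, 0, 0], [1, -5.1, 7.2, 0, 0]]]'

```text
t: 16.38
ee_pos: [0.4567, -0.2335, 0.1325]
tcp_rot: [0.957, 0.291, -0.0, 0.0]
contact_force: [-0.6, 0.6, -2.6]
width: 0.0119
grip_force: 25.0
```

```bash
python3 st.py
```

```text
blue 6311 [ 0.4793 -0.2188  0.1195] tilt 0.0
pocket [ 0.4866 -0.2135] ztop 0.2528 top at [ 0.4786 -0.2187  0.2502]
t 16.43 tcp [ 0.4567 -0.2336  0.1325] yaw 33.9 tilt 0.02 F [ 0.4 -0.3 -3. ] w 0.0121 g 25.0 | shift [-3.1   4.61 -0.04] turn -0.1
```

Call:
apply_moves --motion '[[[1, -0.2, 0.3, 0, 0], [1, -0.6, 0.9, 0, 0], [1, -1.2, 1.8, 0, 0], [1, -1.9, 2.8, 0, 0], [1, -2.5, 3.7, 0, 0], [1, -2.9, 4.3, 0, 0], [1, -3.1, 4.6, 0, 0], [1, -3.1, 4.6, 0, 0]]]'

```text
t: 17.1
ee_pos: [0.4564, -0.289, 0.1325]
tcp_rot: [0.957, 0.291, -0.0, -0.0]
contact_force: [0.4, -0.3, -3.5]
width: 0.0117
grip_force: 25.0
```

Call:
apply_moves --motion '[[[1, 0, 0, 0, 0], [1, 0, 0, 0, 0], [1, 0, 0, 0, 0], [1, 0, 0, 0, 0], [1, 0, 0, 0, 0], [1, 0, 0, 0, 0]]]'

```text
t: 17.6
ee_pos: [0.4568, -0.2874, 0.1327]
tcp_rot: [0.956, 0.292, 0.0, 0.0]
contact_force: [0.2, -0.3, -2.3]
width: 0.0119
grip_force: 25.0
```

```bash
python3 st.py; python3 - <<'E'
from h import *
p,d=viewer.capture("top");q,_=viewer.capture("side")
im=np.zeros((600,800,3),np.uint8);im[:300,:400]=cv2.resize(p,(400,300));im[:300,400:]=cv2.resize(q,(400,300))
w,_=viewer.capture("wrist");im[300:,:400]=cv2.resize(w,(400,300));im[300:,400:]=cv2.resize(q[200:350,200:400],(400,300));cv2.imwrite("pics/end.png",im)
E
```

```text
blue 6302 [ 0.4794 -0.2727  0.1197] tilt 0.1
pocket [ 0.4867 -0.2673] ztop 0.2533 top at [ 0.4787 -0.2726  0.2506]
t 17.65 tcp [ 0.4568 -0.2875  0.1327] yaw 34.0 tilt 0.01 F [ 0.3 -1.3 -3.2] w 0.0117 g 25.0 | shift [-0.1   0.13 -0.03] turn -0.0
```

View pics/end.png

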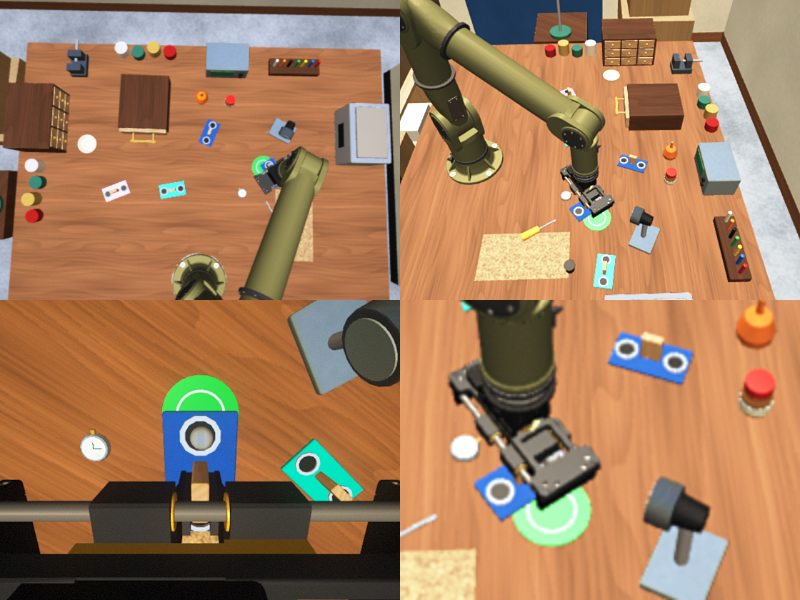

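The pictures show the drawer shut, the bystanders in place and the ball in its pocket (wrist panel, about (201,436)). The pocket is over the middle of the mat and level, so I'm handing in.

```bash
python3 -c "
from cell import order
print(order.hand_in())"
```

```text
the job is handed in; nothing more can be done
None
```

I handed the job in, but the hand-in gave no verdict. At my last check the tin was upright in the shut drawer, and the ball's tray was held level and still, with the ball in its pocket about 2 mm from the middle of the mat at z ≈ 0.129 m (lens 0.130 m); nothing else looked disturbed.

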